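Transfer the batch-sample jars to the carrier in steaming order

TASK

The four bun-sample jars stand in the black rack in the order their batches were steamed, the oldest at the end with the yellow block. Move them to the empty grey metal carrier in the same order, one to a pocket: the oldest goes into the pocket at the carrier's yellow end, and so on along the row. Carry them upright, and leave all four standing flat on the pocket floors; the coloured clips stay on the black rack as a record of which jar stood where.

Things in the scene. Friction and masses are not known exactly. Their poses are not given: they have to be found in the camera images.
- jar_red_mid (a point): Centre (half-way up) of the loose sample jar with the red screw lid: an upright clear cylinder with brown contents, 80 mm high (all sizes here in mm), body 45 across and 62 tall, lid 47 across and 18 tall on top of it, about 0.16 kg (0.11 to 0.22). Its z axis points up through the lid; yaw means nothing. Standing in a pocket, the centre is 45 above the table.
- jar_blue_mid (a point): Centre (half-way up) of the loose sample jar with the blue screw lid: an upright clear cylinder with brown contents, 80 mm high (all sizes here in mm), body 45 across and 62 tall, lid 47 across and 18 tall on top of it, about 0.16 kg (0.11 to 0.22). Its z axis points up through the lid; yaw means nothing. Standing in a pocket, the centre is 45 above the table.
- jar_green_mid (a point): Centre (half-way up) of the loose sample jar with the green screw lid: an upright clear cylinder with brown contents, 80 mm high (all sizes here in mm), body 45 across and 62 tall, lid 47 across and 18 tall on top of it, about 0.16 kg (0.11 to 0.22). Its z axis points up through the lid; yaw means nothing. Standing in a pocket, the centre is 45 above the table.
- jar_white_mid (a point): Centre (half-way up) of the loose sample jar with the white screw lid: an upright clear cylinder with brown contents, 80 mm high (all sizes here in mm), body 45 across and 62 tall, lid 47 across and 18 tall on top of it, about 0.16 kg (0.11 to 0.22). Its z axis points up through the lid; yaw means nothing. Standing in a pocket, the centre is 45 above the table.
- clip_red: Red clip, fixed to the table against the black rack, marking the pocket in which the red-lidded jar stands at the start; 14 x 44 x 16 mm high (all sizes in mm). Origin at the centre of its underside, on the table. x and y axes parallel to the rack's: the centre of the marked pocket lies 45 along the clip's -x axis; the rack's row of pockets runs along y.
- clip_blue: Blue clip, fixed to the table against the black rack, marking the pocket in which the blue-lidded jar stands at the start; 14 x 44 x 16 mm high (all sizes in mm). Origin at the centre of its underside, on the table. x and y axes parallel to the rack's: the centre of the marked pocket lies 45 along the clip's -x axis; the rack's row of pockets runs along y.
- clip_green: Green clip, fixed to the table against the black rack, marking the pocket in which the green-lidded jar stands at the start; 14 x 44 x 16 mm high (all sizes in mm). Origin at the centre of its underside, on the table. x and y axes parallel to the rack's: the centre of the marked pocket lies 45 along the clip's -x axis; the rack's row of pockets runs along y.
- clip_white: White clip, fixed to the table against the black rack, marking the pocket in which the white-lidded jar stands at the start; 14 x 44 x 16 mm high (all sizes in mm). Origin at the centre of its underside, on the table. x and y axes parallel to the rack's: the centre of the marked pocket lies 45 along the clip's -x axis; the rack's row of pockets runs along y.
- oldest: Yellow block, fixed at one end of the black rack (a grey block is at the other end), marking the end where the oldest jar stands; 32 x 30 x 15 mm high (all sizes in mm). Origin at the centre of its underside, 3 above the table, on the centre line of the pockets, 56.5 from the centre of the nearest pocket. The black rack is fixed, of the same build as the carrier (same pockets, floor and walls).
- carrier: The empty grey metal carrier, fixed: a tray 76 mm (x) by 304 mm (y) (all sizes in mm), walls 16 high and 4 thick, floor 5 thick (jars stand 5 above the table), with four open pockets in a row along y, about 68 x 71 inside and 75 apart. Pocket centres at y = +112.5, +37.5, -37.5, -112.5 (x = 0). Beyond its +y end is a yellow block, 36 x 34 x 18 high, beyond its -y end a grey metal one of the same size. Origin at the centre of its underside, on the table; z up.
Things that resemble listed ones, but are neither listed nor needed, are in the scene too. What is shaped like the part that bears jar_red_mid but purple is not meant. Of the things like the clip_blue, leave any that is purple; of the rest the smaller one is meant.

How it is judged:
By the outcome, as a careful person would: the job done as asked, in the order asked, and still so for the second after the job is handed in, with the robot touching nothing.
It also fails if it takes over 96 s, if anything falls off the work surface, if the arm or the gripper's body presses on something with over 40 N, if the wrist force passes 120 N, or if a joint passes its speed limit or range.

ROBOT

A 6-joint arm with a two-finger parallel gripper is mounted at the origin on the work surface. World frame = base frame: x ahead of the robot, y to its left, z up, the work surface at z = 0. Lengths are in m, angles in rad, forces in N, time in s.
With the tool pointing down it reaches from about 0.25 to 0.775 m from the base axis. Payload 4 kg.
Tool frame: the origin (TCP) lies at the very end of the fingers, on their centre line; the grasp point (between the pads) lies 19 mm behind it; z points along the fingers, y is the direction in which the jaws open and shut (so a half turn about z gives the same grasp; the last joint's range is limited). The gripper opens to 94 mm and grips with 3 to 60 N. Pads are 16 mm wide; open, the fingers measure 119 mm over their backs; the gripper's body (75 mm by 177 mm) begins 78 mm behind the grasp point.
Start: joints at [-1.291, 0.087, 1.371, -0, 1.684, -0.103], TCP at [0.205, -0.51, 0.206] pointing down, gripper open.
Joint ranges: [-3.1, 3.1], [-0.76, 2.03], [0.27, 2.55], [-1.08, 4.22], [0.17, 2.65], [-2.57, 2.57]. Speed limits (rad/s): [2.79, 2.79, 3.14, 3.14, 3.14, 3.14].

INTERFACE

Orientations are given as [roll, pitch, yaw] about the fixed x, y, z axes, in that order (R = Rz(yaw) Ry(pitch) Rx(roll)).
In Python, from bench import robot, cams, models gives the robot as it stands.
- The arm moves only by the tool step_arm, never from a script. Its argument "series" is a list of rows, each a list of 5 numbers: the gripper command: -1 is shut, 1 is fully open, values between are in proportion, then the shift along the tool's x, y, z in mm, then the turn about the tool's z in degrees. A call has 1 to 20 rows; each row is the pose to reach, as a shift and turn from the pose commanded when the call began, along the tool's axes at that moment; what a row does not reach only later rows make up. A row lasts 1/8 s, in which the tool goes at most 62.5 mm and 10.7 degrees, less where a joint would pass 70% of its speed; a pose out of reach is approached as far as the arm can. A call with a gripper value outside its range is refused whole. The fingers move at their own pace and stop on an object; the grip force is fixed at half the most. Time passes only in rows, so rows that repeat a pose let the fingers close. It gives the time, the measured TCP pose, the force and the opening at its end, in the units of the state.
- robot.get_obs(): the state, without advancing time (a new reading comes with each control period).
- cams.snapshot(name): name is "scene" or "top" or "wrist"; returns a dict with "pixels" (480x640x3 uint8, red, green, blue), "fov_y" (degrees; the focal length in pixels is half the picture's height over the tangent of half this angle, whatever the lens; pixels are square), "cx", "cy" (the principal point, pixels), "k1" (the pictures are not rectified: a ray, as slopes to the right and down, at radius r is drawn at 1 + k1 r^2 times it, then the intrinsics apply), "R" (3x3) and "t" (3): a world point X has camera coordinates R X + t. Camera axes: x right, y down, z forward; pixel columns grow to the right and rows downward; lengths in m; the calibration is good to about 2 mm. A picture is of the moment at which its call begins. There is no depth.
- robot.close_job(): hands the job in, once; it reports no verdict.
Trained networks look in a picture, given as the dict that the camera call returned (one of the last four; its "shot" number tells which), for a name from the list of things; names that differ only in an ending like _2 or _b are one class to them, and where a whole thing is asked for, a point or a joint stands for the part that bears it (a point fixed in the world has none). Each returns a list of dicts, best first, with "p" (0 to 1); they miss things now and then, are a little off and sometimes report something else, mostly with a low value. They report only what shows in the picture. A call takes as long as a camera call. They do not tell look-alikes from the thing itself.
- models.find_in(picture, label): "position" ([x, y, z] in m, in world coordinates, good to about 4 mm: the middle of the surface that is visible of it).
- models.pinpoint(picture, label): "position" ([x, y, z] in m, in world coordinates, good to about 4 mm: a listed point, or the origin of a listed thing).
The state is a dict: "time": time; "joint_positions": joint angles; "qvel": joint speeds; "joint_torque": joint torques, N m; "tool_pos": TCP position; "ee_rot": TCP orientation; "wrist_force": force on the tool from outside, world axes, zero at the start; "wrist_torque": the same for the moment, N m; "width": finger opening in m.
Only numpy, scipy, OpenCV 4.12 (cv2) and the standard library are available. Lean on these libraries where they do the work, as an engineer would, in place of code of your own. Each camera call takes 0.05 s, during which the arm holds its last target. There are 200 camera calls.

## Working session

There is one attempt and no reset: what is moved stays moved. The work goes in short steps, Python scripts to look and compute and a tool call to move; the robot and the scene stay as the last step left them, time stands still between calls to the robot, and variables do not carry over. Pictures are saved under pics/ and viewed, about 12 in all and at most 16, crops included, and the job is handed in when it is done.

Besides the shell and the picture viewer there is one more tool, called as name([rows], argument=value, ...), one row to a line, values as JSON. step_arm: Moves the arm, as the interface text tells. Its arguments: {"type":"object","properties":{"series":{"type":"array","items":{"type":"array","items":{"type":"number"}}}},"required":["series"]}

```bash
mkdir -p pics; ls; python3 - <<'E'
from bench import robot,cams,models
import cv2
o=robot.get_obs();print({k:o[k] for k in('time','tool_pos','ee_rot','width')})
for n in('top','scene'):
    s=cams.snapshot(n);cv2.imwrite(f'pics/{n}0.png',s['pixels'][:,:,::-1])
    print(n,s['fov_y'],s['k1'],s['t'],s['R'])
    for l in('jar_red_mid','jar_blue_mid','jar_green_mid','jar_white_mid','clip_red','clip_blue','clip_green','clip_white','oldest','carrier'):
        print(l,[( [round(float(v),4) for v in d['position']],round(d['p'],2)) for d in models.pinpoint(s,l)][:4])
E
```

```text
pics
{'time': 0.0, 'tool_pos': array([ 0.2052684 , -0.50966249,  0.20434428]), 'ee_rot': array([-3.13944648e+00, -2.01276988e-04,  3.82837907e-01]), 'width': 0.09382737550959967}
top 48.53085599024582 0.01428999553499407 [-0.0121616   0.59631901  1.00252239] [[-0.00235196 -0.99997054 -0.00730728]
 [-0.98981332  0.00336816 -0.14233148]
 [ 0.1423519   0.00689809 -0.98979208]]
jar_red_mid [([0.7299, 0.1308, 0.0412], 0.95), ([0.6365, -0.01, 0.0475], 0.7)]
jar_blue_mid [([0.6255, 0.0557, 0.0429], 0.58)]
jar_green_mid [([0.645, -0.0917, 0.0446], 0.65)]
jar_white_mid [([0.6486, -0.1603, 0.0461], 0.91)]
clip_red [([0.679, -0.0126, -0.002], 0.45)]
clip_blue [([0.7327, 0.2284, -0.0022], 0.86), ([0.6724, 0.0623, -0.0032], 0.61), ([0.5806, 0.2949, -0.0013], 0.51)]
clip_green [([0.6841, -0.083, 0.0008], 0.44)]
clip_white [([0.687, -0.1589, -0.0013], 0.62)]
oldest [([0.4605, 0.0692, -0.0003], 0.64), ([0.6234, 0.1178, 0.0028], 0.48)]
carrier [([0.455, 0.0685, 0.0003], 0.89)]
scene 55.62222039737623 0.03966168311438346 [ 0.14175839 -0.27030605  1.25108861] [[-0.24961136  0.96827589 -0.01166082]
 [ 0.55699497  0.13371615 -0.81968079]
 [-0.7921179  -0.21109666 -0.57270187]]
jar_red_mid [([0.7374, 0.1324, 0.0441], 0.88), ([0.6363, -0.0118, 0.0448], 0.64)]
jar_blue_mid [([0.625, 0.0553, 0.0416], 0.64)]
jar_green_mid [([0.6455, -0.0942, 0.0441], 0.88), ([0.6467, -0.1593, 0.0425], 0.56)]
jar_white_mid [([0.6478, -0.1567, 0.0436], 0.67)]
clip_red [([0.6756, -0.0079, -0.0011], 0.53)]
clip_blue [([0.7387, 0.2307, -0.0026], 0.7), ([0.581, 0.2956, -0.0011], 0.65), ([0.6695, 0.0661, -0.0024], 0.59)]
clip_green [([0.682, -0.084, 0.0004], 0.76)]
clip_white [([0.6908, -0.1592, -0.0035], 0.92), ([0.6763, -0.0094, -0.0016], 0.7)]
oldest [([0.6225, 0.1221, 0.0074], 0.58)]
carrier [([0.4576, 0.065, -0.0049], 0.72)]
```

View pics/top0.png

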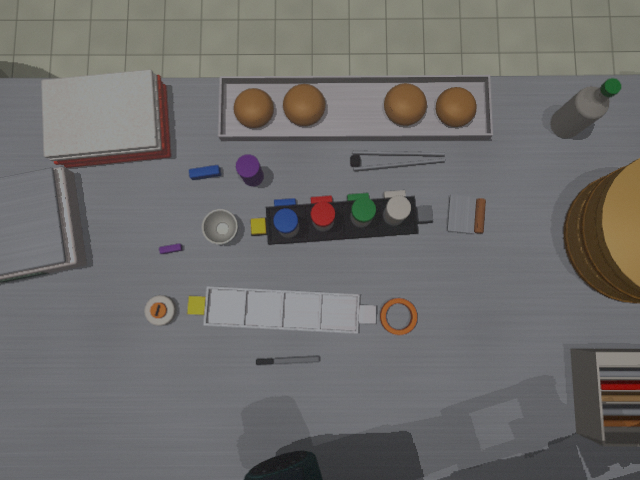

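View pics/scene0.png

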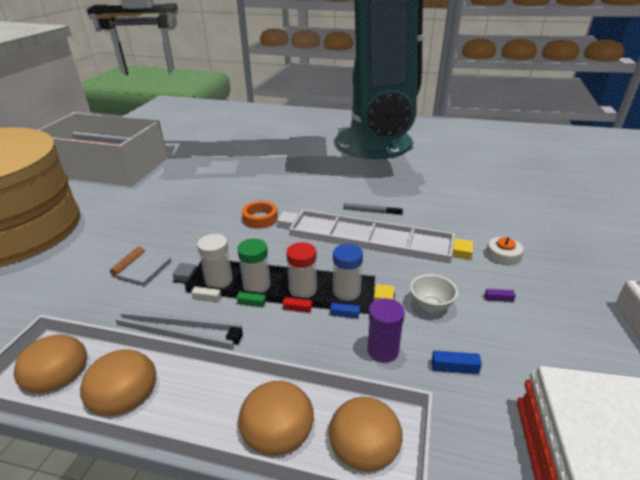

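Steaming order from the yellow end (+y, left in the top view) is blue (286,221), red (323,214), green (363,211), white (398,207). The carrier spans (205..360, 288..332) with its yellow block at (196,305). The purple jar (250,170) and the big blue and purple clips are decoys. Next I'll refine the positions.

```bash
cat > h.py <<'E'
import numpy as np,cv2
from bench import robot,cams,models
def K(s):
    f=240/np.tan(np.radians(s['fov_y']/2));return np.array([[f,0,s['cx']],[0,f,s['cy']],[0,0,1.]])
def ray(s,uv):
    p=cv2.undistortPoints(np.array([[uv]],float),K(s),np.array([s['k1'],0,0,0.]))[0,0]
    R=np.array(s['R']);return -R.T@np.array(s['t']),R.T@np.array([*p,1])
def onz(s,uv,z):
    c,d=ray(s,uv);return c+d*(z-c[2])/d[2]
def proj(s,X):
    X=np.atleast_2d(np.array(X,float));r=cv2.Rodrigues(np.array(s['R'],float))[0]
    return cv2.projectPoints(X,r,np.array(s['t'],float),K(s),np.array([s['k1'],0,0,0.]))[0][:,0]
def blobs(s,col,amin=40):
    h=cv2.cvtColor(s['pixels'],cv2.COLOR_RGB2HSV)
    lo,hi={'blue':((105,140,60),(125,255,255)),'red':((172,150,90),(180,255,255)),'green':((60,100,50),(85,255,255)),'yellow':((22,120,100),(34,255,255))}[col]
    m=cv2.inRange(h,lo,hi)
    if col=='red': m|=cv2.inRange(h,(0,180,90),(4,255,255))
    n,_,st,c=cv2.connectedComponentsWithStats(m)
    return [(c[i].round(1).tolist(),int(st[i,4])) for i in range(1,n) if st[i,4]>=amin]
E
python3 - <<'E'
from h import *
for n in('top','scene'):
    s=cams.snapshot(n)
    for c in('blue','red','green','yellow'):
        for uv,a in blobs(s,c):
            print(n,c,uv,a,'lid',onz(s,uv,.076).round(4)[:2],'blk',onz(s,uv,.01).round(4)[:2])
s=cams.snapshot('top')
cv2.imwrite('pics/crop1.png',cv2.resize(s['pixels'][265:350,180:385,::-1],None,fx=3.9,fy=3.9,interpolation=cv2.INTER_CUBIC))
E
```

```text
top blue [203.8, 171.2] 244 lid [0.7206 0.2149] blk [0.7386 0.2305]
top blue [284.1, 201.8] 118 lid [0.6596 0.059 ] blk [0.6736 0.0643]
top blue [285.4, 220.0] 462 lid [0.6242 0.0562] blk [0.6358 0.0613]
top red [322.2, 210.4] 512 lid [ 0.6426 -0.0141] blk [ 0.6554 -0.0136]
top red [620.2, 386.5] 232 lid [ 0.3161 -0.5524] blk [ 0.3074 -0.5875]
top green [612.0, 86.0] 208 lid [ 0.8884 -0.583 ] blk [ 0.9175 -0.6201]
top green [362.2, 206.8] 570 lid [ 0.6493 -0.0906] blk [ 0.6626 -0.0952]
top yellow [257.9, 225.8] 225 lid [0.6131 0.1086] blk [0.6241 0.1172]
top yellow [195.9, 304.8] 290 lid [0.4641 0.2221] blk [0.4652 0.2382]
scene blue [631.9, 38.5] 595 lid [-1.0654  0.8675] blk [-1.4173  0.978 ]
scene blue [614.7, 89.5] 665 lid [-0.3436  0.645 ] blk [-0.5822  0.7206]
scene blue [633.8, 112.8] 368 lid [-0.1431  0.6427] blk [-0.3502  0.718 ]
scene blue [601.7, 123.7] 64 lid [-0.0475  0.5503] blk [-0.2396  0.6111]
scene blue [347.5, 255.7] 575 lid [0.6246 0.0582] blk [0.5379 0.0417]
scene blue [344.4, 309.3] 358 lid [0.7416 0.0782] blk [0.6733 0.0649]
scene blue [455.9, 361.8] 902 lid [0.7958 0.2215] blk [0.736  0.2307]
scene red [300.9, 254.4] 532 lid [ 0.6382 -0.0126] blk [ 0.5537 -0.0401]
scene red [296.9, 303.7] 325 lid [0.7462 0.0138] blk [ 0.6786 -0.0096]
scene red [535.4, 436.8] 1213 lid [0.8718 0.2972] blk [0.8239 0.3183]
scene green [252.1, 250.4] 572 lid [ 0.6461 -0.0901] blk [ 0.5628 -0.1298]
scene green [250.6, 298.1] 342 lid [ 0.7505 -0.0511] blk [ 0.6835 -0.0847]
scene yellow [462.6, 248.3] 325 lid [0.5635 0.2286] blk [0.4673 0.2389]
scene yellow [383.4, 291.4] 244 lid [0.6938 0.1232] blk [0.618 0.117]
```

View pics/crop1.png

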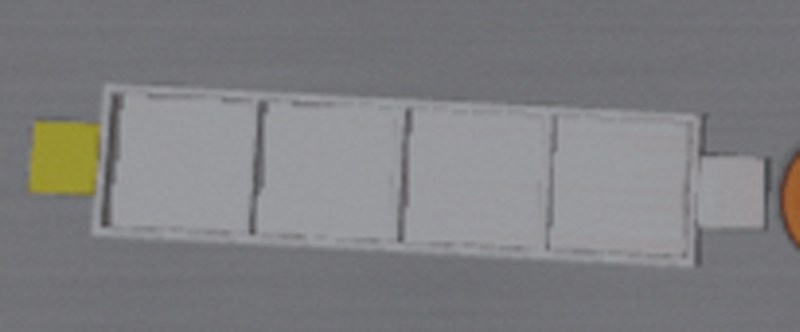

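```bash
python3 - <<'E'
from h import *
s=cams.snapshot('top')
C=[onz(s,((u+.5)/3.9+179.5,(v+.5)/3.9+264.5),.016)[:2] for u,v in((105,85),(703,115),(696,265),(93,235))]
C=np.array(C);print(C.round(4));c=C.mean(0)
y=(C[0]-C[1])+(C[3]-C[2]);print('len',np.linalg.norm(C[0]-C[1]),np.linalg.norm(C[3]-C[2]),np.linalg.norm(C[0]-C[3]),np.linalg.norm(C[1]-C[2]))
y/=np.linalg.norm(y);print('c',c,'yaw deg',np.degrees(np.arctan2(-y[0],y[1])))
for k in(.1125,.0375,-.0375,-.1125):print((c+k*y).round(4))
# refine lids: template fit by projecting lid disc in both views for white
for n in('top','scene'):
    s=cams.snapshot(n);g=cv2.cvtColor(s['pixels'],cv2.COLOR_RGB2HSV)
    p=proj(s,[[.648,-.160,.076]])[0];x,y=p.astype(int);print(n,p)
    m=((g[...,1]<40)&(g[...,2]>(150))).astype('uint8');w=np.zeros_like(m);w[y-16:y+17,x-20:x+21]=1;m&=w
    k,_,st,cc=cv2.connectedComponentsWithStats(m)
    for i in range(1,k):
        if st[i,4]>40:print('white',cc[i],st[i],onz(s,cc[i],.076).round(4))
s=cams.snapshot('top')
cv2.imwrite('pics/crop2.png',cv2.resize(s['pixels'][180:250,245:435,::-1],None,fx=4,fy=4,interpolation=cv2.INTER_CUBIC))
E
```

```text
[[ 0.5013  0.2167]
 [ 0.4852 -0.0879]
 [ 0.4102 -0.0835]
 [ 0.4258  0.2205]]
len 0.3050359087034847 0.30438322057002104 0.07551291697277596 0.07512173138171706
c [0.45562045 0.06645507] yaw deg -2.984425971787168
[0.4615 0.1788]
[0.4576 0.1039]
[0.4537 0.029 ]
[ 0.4498 -0.0459]
top [398.50234842 207.31774324]
scene [210.54743993 245.05913603]
white [208.11832461 240.98010471] [190 229  41  33 955] [ 0.6384 -0.1689  0.076 ]
```

View pics/crop2.png

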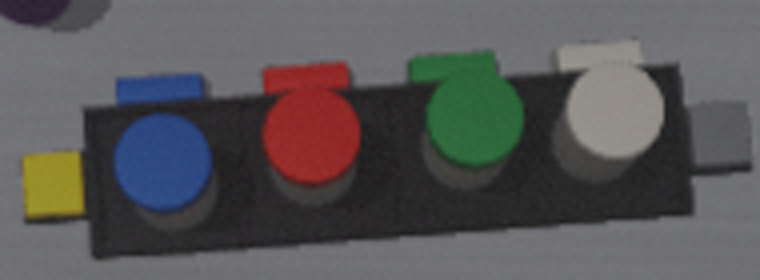

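```bash
python3 - <<'E'
from h import *
s=cams.snapshot('top')
for u,v in((162,161),(312,136),(475,118),(614,110)):
    print(onz(s,((u+.5)/4+244.5,(v+.5)/4+179.5),.085).round(4))
o=robot.get_obs();print(o['tool_pos'],o['ee_rot'],o['time'])
E
```

```text
[0.6228 0.0561 0.085 ]
[ 0.6346 -0.0149  0.085 ]
[ 0.643  -0.0922  0.085 ]
[ 0.6466 -0.158   0.085 ]
[ 0.20542687 -0.51021967  0.20551075] [3.14149077e+00 3.81639998e-05 3.82798746e-01] 1.5
```

step_arm([
  [1,20,-12,0,-2],
  [1,60,-37,0,-7],
  [1,110,-68,0,-12],
  [1,160,-99,0,-18],
  [1,210,-129,0,-24],
  [1,260,-160,0,-30],
  [1,310,-191,0,-35],
  [1,360,-222,0,-41],
  [1,410,-253,0,-47],
  [1,460,-284,0,-52],
  [1,510,-314,0,-58],
  [1,550,-339,0,-62],
  [1,580,-358,0,-66],
  [1,600,-370,0,-68],
  [1,600,-370,0,-68],
  [1,600,-370,0,-68],
])

```text
time: 3.5
tool_pos: [0.623, 0.0572, 0.2056]
ee_rot: [-3.141, 0.0, 1.57]
wrist_force: [-0.3, 0.5, 1.1]
width: 0.0939
```

```bash
python3 - <<'E'
from h import *
o=robot.get_obs();print(o['tool_pos'],o['ee_rot'],o['time'])
s=cams.snapshot('wrist');cv2.imwrite('pics/w1.png',s['pixels'][:,:,::-1])
p=proj(s,[[.6237,.057,.085],[.636,-.0135,.085],[.6445,-.0912,.085]]);print(p)
for l in('jar_blue_mid','jar_red_mid'):print([(d['position'],d['p']) for d in models.pinpoint(s,l)])
E
```

```text
[0.62299729 0.05719823 0.20556515] [-3.14107115e+00  4.39773630e-04  1.56983101e+00] 3.5
[[323.94745059 231.28263243]
 [337.15699311 304.55867181]
 [345.05359887 376.69594266]]
[([0.6748, 0.0645, 0.0012], 0.15)]
[([0.6321, -0.0169, 0.0443], 0.82), ([0.7295, 0.1313, 0.0392], 0.66)]
```

View pics/w1.png

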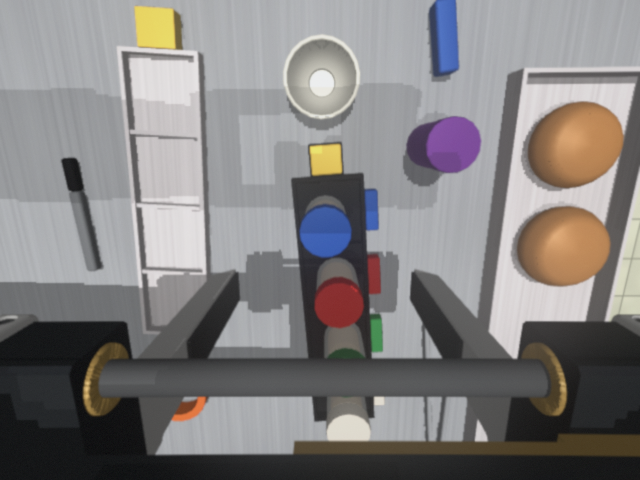

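The wrist view shows the blue lid at (325,232) and the red one at (339,302), within 3 px of my predictions. I'll descend on blue, close and lift.

step_arm([
  [1,0,0,25,0],
  [1,0,0,60,0],
  [1,0,0,95,0],
  [1,0,0,125,0],
  [1,0,0,150,0],
  [1,0,0,168,0],
  [1,0,0,177,0],
  [1,0,0,177,0],
  [-1,0,0,177,0],
  [-1,0,0,177,0],
  [-1,0,0,177,0],
  [-1,0,0,177,0],
  [-1,0,0,177,0],
  [-1,0,0,177,0],
])

```text
time: 5.4
tool_pos: [0.6238, 0.0571, 0.0285]
ee_rot: [-3.142, 0.0, 1.57]
wrist_force: [-0.2, 0.2, 1.3]
width: 0.0464
```

step_arm([
  [-1,0,0,0,0],
  [-1,0,0,0,0],
  [-1,0,0,-4,0],
  [-1,0,0,-15,0],
  [-1,0,0,-32,0],
  [-1,0,0,-50,0],
  [-1,0,0,-66,0],
  [-1,0,0,-76,0],
  [-1,0,0,-80,0],
  [-1,0,0,-80,0],
])

```text
time: 6.65
tool_pos: [0.6237, 0.0571, 0.1084]
ee_rot: [-3.141, 0.0, 1.57]
wrist_force: [0.2, 1.0, -1.3]
width: 0.0465
```

```bash
python3 - <<'E'
from h import *
o=robot.get_obs();print(o['tool_pos'],o['width'],o['wrist_force'])
s=cams.snapshot('scene');cv2.imwrite('pics/s1.png',s['pixels'][150:330,150:500,::-1].repeat(2,0).repeat(2,1))
E
```

```text
[0.62373381 0.05711907 0.10842017] 0.04647663213795239 [ 0.19545132  0.95532532 -1.32430116]
```

View pics/s1.png

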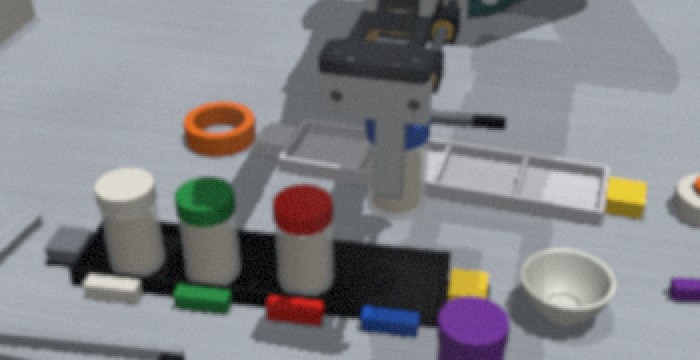

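Blue is held upright. I'll carry it to the yellow-end pocket and lower it.

step_arm([
  [-1,8,-10,0,0],
  [-1,25,-33,0,0],
  [-1,45,-60,0,0],
  [-1,65,-87,0,0],
  [-1,85,-113,0,0],
  [-1,103,-137,0,0],
  [-1,116,-154,0,0],
  [-1,122,-162,0,0],
  [-1,122,-162,0,0],
  [-1,122,-162,12,0],
  [-1,122,-162,32,0],
  [-1,122,-162,52,0],
  [-1,122,-162,66,0],
  [-1,122,-162,74,0],
  [-1,122,-162,78,0],
  [-1,122,-162,79,0],
  [-1,122,-162,79,0],
  [-1,122,-162,79,0],
])

```text
time: 8.95
tool_pos: [0.4624, 0.1794, 0.0301]
ee_rot: [3.14, -0.0, 1.57]
wrist_force: [-1.0, -0.4, -0.6]
width: 0.0465
```

step_arm([
  [0,0,0,0,0],
  [0.5,0,0,0,0],
  [1,0,0,0,0],
  [1,0,0,0,0],
  [1,0,0,0,0],
  [1,0,0,0,0],
  [1,0,0,-10,0],
  [1,0,0,-30,0],
  [1,0,0,-55,0],
  [1,0,0,-75,0],
  [1,0,0,-80,0],
  [1,0,0,-80,0],
])

```text
time: 10.45
tool_pos: [0.462, 0.1793, 0.1097]
ee_rot: [3.141, -0.0, 1.57]
wrist_force: [1.0, 0.1, 0.6]
width: 0.0939
```

```bash
python3 - <<'E'
from h import *
o=robot.get_obs();print(o['tool_pos'],o['width'],o['wrist_force'],o['time'])
s=cams.snapshot('scene');cv2.imwrite('pics/s2.png',s['pixels'][150:330,150:500,::-1].repeat(2,0).repeat(2,1))
print([(d['position'],d['p']) for d in models.pinpoint(s,'jar_blue_mid')])
for b in blobs(s,'blue'):print(b,onz(s,b[0],.076).round(4))
w=cams.snapshot('top')
for b in blobs(w,'red',200)+blobs(w,'green',200)+blobs(w,'blue',200):print(b,onz(w,b[0],.076).round(4))
E
```

```text
[0.46204275 0.17933228 0.10966118] 0.09389344512388119 [1.03176844 0.07333489 0.61180344] 10.45
[([0.4681, 0.1772, 0.0422], 0.6)]
([631.5, 38.2], 614) [-1.0711  0.8675  0.076 ]
([614.6, 89.3], 678) [-0.3455  0.6452  0.076 ]
([633.7, 112.9], 365) [-0.1422  0.6423  0.076 ]
([602.1, 123.7], 63) [-0.0476  0.5512  0.076 ]
([434.2, 214.3], 324) [0.471  0.1806 0.076 ]
([344.3, 309.2], 358) [0.7414 0.078  0.076 ]
([455.9, 361.8], 903) [0.7958 0.2215 0.076 ]
([322.4, 210.8], 475) [ 0.6418 -0.0145  0.076 ]
([620.1, 386.5], 227) [ 0.3161 -0.5523  0.076 ]
([611.8, 86.2], 216) [ 0.888  -0.5826  0.076 ]
([362.2, 206.7], 567) [ 0.6495 -0.0906  0.076 ]
([203.5, 171.2], 237) [0.7206 0.2155 0.076 ]
```

View pics/s2.png

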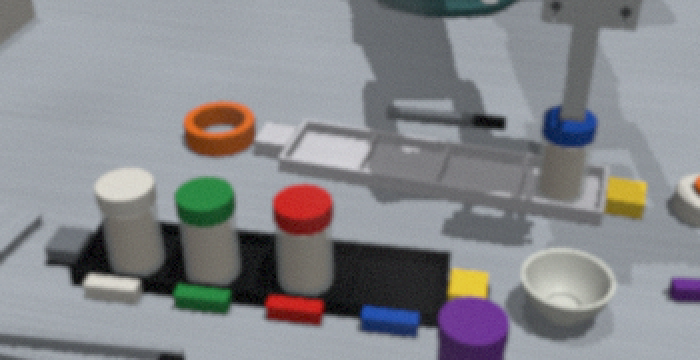

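Blue stands upright in the yellow-end pocket (about (562,165) in the crop). Now red.

step_arm([
  [1,-15,14,0,0],
  [1,-50,45,0,0],
  [1,-90,82,0,0],
  [1,-130,118,0,0],
  [1,-165,150,0,0],
  [1,-185,168,0,0],
  [1,-192,174,0,0],
  [1,-192,174,0,0],
  [1,-192,174,12,0],
  [1,-192,174,37,0],
  [1,-192,174,60,0],
  [1,-192,174,76,0],
  [1,-192,174,81,0],
  [1,-192,174,81,0],
  [-1,-192,174,81,0],
  [-1,-192,174,81,0],
  [-1,-192,174,81,0],
  [-1,-192,174,81,0],
  [-1,-192,174,81,0],
  [-1,-192,174,81,0],
])

```text
time: 13.1
tool_pos: [0.6358, -0.0129, 0.0285]
ee_rot: [3.141, 0.0, 1.57]
wrist_force: [0.0, -0.5, 0.3]
width: 0.0462
```

step_arm([
  [-1,0,0,0,0],
  [-1,0,0,0,0],
  [-1,0,0,-4,0],
  [-1,0,0,-15,0],
  [-1,0,0,-32,0],
  [-1,0,0,-50,0],
  [-1,0,0,-66,0],
  [-1,0,0,-76,0],
  [-1,0,0,-80,0],
  [-1,0,0,-80,0],
])

```text
time: 14.35
tool_pos: [0.6356, -0.0129, 0.1084]
ee_rot: [-3.141, 0.0, 1.57]
wrist_force: [0.8, -0.1, -0.8]
width: 0.0466
```

step_arm([
  [-1,7,-11,0,0],
  [-1,23,-36,0,0],
  [-1,42,-65,0,0],
  [-1,62,-95,0,0],
  [-1,82,-124,0,0],
  [-1,99,-151,0,0],
  [-1,111,-169,0,0],
  [-1,117,-178,0,0],
  [-1,117,-178,0,0],
  [-1,117,-178,12,0],
  [-1,117,-178,32,0],
  [-1,117,-178,52,0],
  [-1,117,-178,66,0],
  [-1,117,-178,75,0],
  [-1,117,-178,79,0],
  [-1,117,-178,80,0],
  [-1,117,-178,80,0],
  [-1,117,-178,80,0],
])

```text
time: 16.6
tool_pos: [0.4583, 0.1044, 0.0291]
ee_rot: [3.14, -0.0, 1.57]
wrist_force: [-0.4, 0.3, -1.1]
width: 0.0469
```

step_arm([
  [0,0,0,0,0],
  [0.5,0,0,0,0],
  [1,0,0,0,0],
  [1,0,0,0,0],
  [1,0,0,0,0],
  [1,0,0,0,0],
  [1,0,0,-10,0],
  [1,0,0,-30,0],
  [1,0,0,-55,0],
  [1,0,0,-75,0],
  [1,0,0,-80,0],
  [1,0,0,-80,0],
])

```text
time: 18.1
tool_pos: [0.458, 0.1043, 0.1087]
ee_rot: [3.141, -0.0, 1.57]
wrist_force: [-0.9, -0.3, -0.2]
width: 0.0939
```

```bash
python3 - <<'E'
from h import *
o=robot.get_obs();print(o['tool_pos'],o['width'],o['wrist_force'],o['time'])
s=cams.snapshot('scene');cv2.imwrite('pics/s3.png',s['pixels'][150:330,150:500,::-1].repeat(2,0).repeat(2,1))
for l in('jar_blue_mid','jar_red_mid','jar_green_mid'):print([(d['position'],d['p']) for d in models.pinpoint(s,l)])
E
```

```text
[0.45796026 0.10432231 0.10865948] 0.09385243360193536 [-0.92138358 -0.3230554  -0.18509325] 18.1
[([0.465, 0.1774, 0.0426], 0.63)]
[([0.7337, 0.1287, 0.0408], 0.95), ([0.4602, 0.1044, 0.048], 0.58)]
[([0.6439, -0.0913, 0.0433], 0.59)]
```

View pics/s3.png

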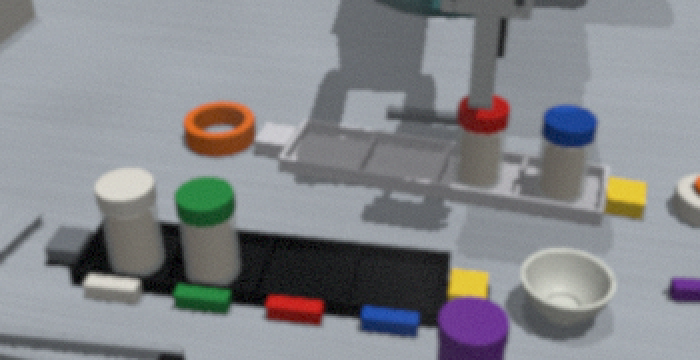

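Red is upright in the second pocket (crop (482,145)) beside blue. Now green.

step_arm([
  [1,-15,14,0,0],
  [1,-50,48,0,0],
  [1,-90,86,0,0],
  [1,-132,126,0,0],
  [1,-168,160,0,0],
  [1,-188,180,0,0],
  [1,-195,186,0,0],
  [1,-195,186,0,0],
  [1,-195,186,12,0],
  [1,-195,186,37,0],
  [1,-195,186,60,0],
  [1,-195,186,76,0],
  [1,-195,186,80,0],
  [1,-195,186,80,0],
  [-1,-195,186,80,0],
  [-1,-195,186,80,0],
  [-1,-195,186,80,0],
  [-1,-195,186,80,0],
  [-1,-195,186,80,0],
  [-1,-195,186,80,0],
])

```text
time: 20.8
tool_pos: [0.6437, -0.0909, 0.0285]
ee_rot: [3.141, 0.0, 1.57]
wrist_force: [0.4, -0.2, 0.2]
width: 0.0464
```

step_arm([
  [-1,0,0,0,0],
  [-1,0,0,0,0],
  [-1,0,0,-4,0],
  [-1,0,0,-15,0],
  [-1,0,0,-32,0],
  [-1,0,0,-50,0],
  [-1,0,0,-66,0],
  [-1,0,0,-76,0],
  [-1,0,0,-80,0],
  [-1,0,0,-80,0],
])

```text
time: 22.05
tool_pos: [0.6436, -0.0909, 0.1084]
ee_rot: [-3.141, 0.0, 1.57]
wrist_force: [-0.0, -0.3, -2.5]
width: 0.0465
```

step_arm([
  [-1,7,-11,0,0],
  [-1,23,-36,0,0],
  [-1,43,-67,0,0],
  [-1,64,-100,0,0],
  [-1,85,-133,0,0],
  [-1,102,-160,0,0],
  [-1,115,-180,0,0],
  [-1,121,-190,0,0],
  [-1,121,-190,0,0],
  [-1,121,-190,12,0],
  [-1,121,-190,32,0],
  [-1,121,-190,52,0],
  [-1,121,-190,66,0],
  [-1,121,-190,75,0],
  [-1,121,-190,79,0],
  [-1,121,-190,80,0],
  [-1,121,-190,80,0],
  [-1,121,-190,80,0],
])

```text
time: 24.3
tool_pos: [0.4542, 0.0303, 0.029]
ee_rot: [3.14, 0.0, 1.57]
wrist_force: [1.1, 0.2, -1.8]
width: 0.0467
```

step_arm([
  [0,0,0,0,0],
  [0.5,0,0,0,0],
  [1,0,0,0,0],
  [1,0,0,0,0],
  [1,0,0,0,0],
  [1,0,0,0,0],
  [1,0,0,-10,0],
  [1,0,0,-30,0],
  [1,0,0,-55,0],
  [1,0,0,-75,0],
  [1,0,0,-80,0],
  [1,0,0,-80,0],
])

```text
time: 25.8
tool_pos: [0.4539, 0.0303, 0.1087]
ee_rot: [3.141, 0.0, 1.57]
wrist_force: [-0.5, 0.4, -0.7]
width: 0.0945
```

```bash
python3 - <<'E'
from h import *
o=robot.get_obs();print(o['tool_pos'],o['width'],o['time'])
s=cams.snapshot('scene')
for l in('jar_blue_mid','jar_red_mid','jar_green_mid','jar_white_mid'):print([(d['position'],d['p']) for d in models.pinpoint(s,l)])
E
```

```text
[0.45388041 0.03029546 0.10866071] 0.0944517510364375 25.8
[([0.4637, 0.1771, 0.043], 0.78)]
[([0.7334, 0.1302, 0.0375], 0.72), ([0.4589, 0.1059, 0.0453], 0.7)]
[([0.453, 0.0298, 0.0413], 0.83)]
[([0.6492, -0.1557, 0.044], 0.67), ([0.6199, 0.1188, -0.0002], 0.18)]
```

step_arm([
  [1,-15,15,0,0],
  [1,-48,49,0,0],
  [1,-87,90,0,0],
  [1,-127,131,0,0],
  [1,-162,166,0,0],
  [1,-181,186,0,0],
  [1,-188,193,0,0],
  [1,-188,193,0,0],
  [1,-188,193,12,0],
  [1,-188,193,37,0],
  [1,-188,193,60,0],
  [1,-188,193,76,0],
  [1,-188,193,80,0],
  [1,-188,193,80,0],
  [-1,-188,193,80,0],
  [-1,-188,193,80,0],
  [-1,-188,193,80,0],
  [-1,-188,193,80,0],
  [-1,-188,193,80,0],
  [-1,-188,193,80,0],
])

```text
time: 28.55
tool_pos: [0.6467, -0.1579, 0.0285]
ee_rot: [3.141, 0.0, 1.57]
wrist_force: [-0.3, -0.6, -0.9]
width: 0.0466
```

step_arm([
  [-1,0,0,0,0],
  [-1,0,0,0,0],
  [-1,0,0,-4,0],
  [-1,0,0,-15,0],
  [-1,0,0,-32,0],
  [-1,0,0,-50,0],
  [-1,0,0,-66,0],
  [-1,0,0,-76,0],
  [-1,0,0,-80,0],
  [-1,0,0,-80,0],
])

```text
time: 29.8
tool_pos: [0.6465, -0.1579, 0.1084]
ee_rot: [-3.141, 0.0, 1.57]
wrist_force: [0.0, 0.1, -2.1]
width: 0.0462
```

step_arm([
  [-1,6,-11,0,0],
  [-1,21,-37,0,0],
  [-1,40,-70,0,0],
  [-1,60,-104,0,0],
  [-1,79,-138,0,0],
  [-1,96,-167,0,0],
  [-1,107,-187,0,0],
  [-1,113,-197,0,0],
  [-1,113,-197,0,0],
  [-1,113,-197,12,0],
  [-1,113,-197,32,0],
  [-1,113,-197,52,0],
  [-1,113,-197,66,0],
  [-1,113,-197,75,0],
  [-1,113,-197,79,0],
  [-1,113,-197,80,0],
  [-1,113,-197,80,0],
  [-1,113,-197,80,0],
])

```text
time: 32.05
tool_pos: [0.4501, -0.0448, 0.029]
ee_rot: [3.14, 0.0, 1.57]
wrist_force: [0.3, 0.1, -1.2]
width: 0.0468
```

step_arm([
  [0,0,0,0,0],
  [0.5,0,0,0,0],
  [1,0,0,0,0],
  [1,0,0,0,0],
  [1,0,0,0,0],
  [1,0,0,0,0],
  [1,0,0,-10,0],
  [1,0,0,-30,0],
  [1,0,0,-60,0],
  [1,0,0,-90,0],
  [1,0,0,-110,0],
  [1,-40,0,-120,0],
  [1,-90,0,-120,0],
  [1,-140,0,-120,0],
  [1,-190,0,-120,0],
  [1,-230,0,-120,0],
  [1,-250,0,-120,0],
  [1,-250,0,-120,0],
  [1,-250,0,-120,0],
])

```text
time: 34.42
tool_pos: [0.4496, -0.2934, 0.1486]
ee_rot: [3.142, -0.001, 1.571]
wrist_force: [0.7, -0.7, 0.4]
width: 0.0941
```

```bash
python3 - <<'E'
from h import *
o=robot.get_obs();print(o['tool_pos'],o['width'],o['time'])
s=cams.snapshot('scene');t=cams.snapshot('top')
for l in('jar_blue_mid','jar_red_mid','jar_green_mid','jar_white_mid'):print(l,[[(np.round(d['position'],4).tolist(),round(d['p'],2)) for d in models.pinpoint(q,l)] for q in(s,t)])
a=s['pixels'][180:330,150:500,::-1].repeat(2,0).repeat(2,1)
b=cv2.resize(t['pixels'][265:350,180:385,::-1],(700,290),interpolation=cv2.INTER_CUBIC)
cv2.imwrite('pics/f.png',np.vstack([a,b]))
E
```

```text
[ 0.4495688  -0.29338386  0.14860724] 0.09414505364093025 34.425
jar_blue_mid [[([0.465, 0.1719, 0.0419], 0.63), ([0.6249, 0.1201, 0.0044], 0.41)], [([0.4654, 0.1779, 0.0447], 0.72)]]
jar_red_mid [[([0.7337, 0.1269, 0.042], 0.96), ([0.46, 0.1059, 0.0469], 0.57)], [([0.7333, 0.1309, 0.0402], 0.97), ([0.4593, 0.1064, 0.0467], 0.83)]]
jar_green_mid [[([0.4536, 0.0299, 0.0419], 0.72)], [([0.4559, 0.0296, 0.0451], 0.64), ([0.4598, 0.1074, 0.0471], 0.29)]]
jar_white_mid [[([0.4508, -0.0449, 0.0414], 0.81)], []]
```

View pics/f.png

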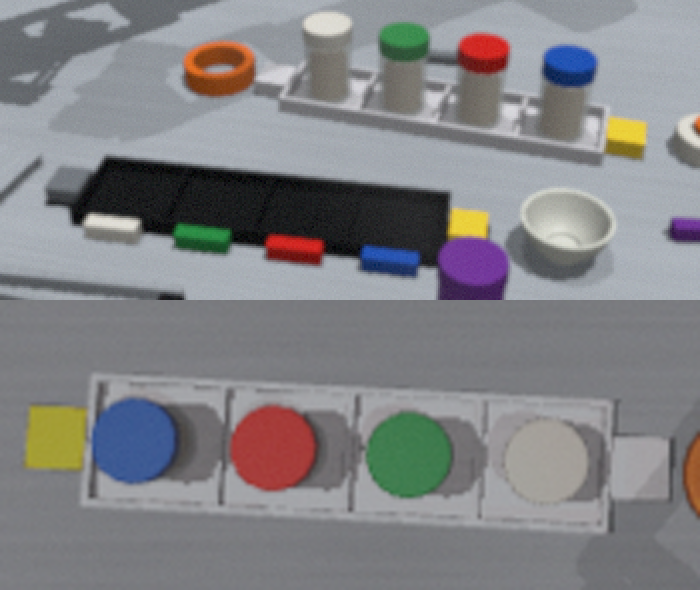

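All four jars stand upright inside their pockets: blue (134,440) at the yellow end, then red (273,447), green (409,455) and white (546,461). The gripper is clear and open, so I'm handing in.

```bash
python3 -c "
from bench import robot
print(robot.close_job())"
```

```text
the job is handed in; nothing more can be done
None
```

I moved all four jars to the carrier in their original order: blue at the yellow end, then red, green and white. I handed the job in at about 34 s of the 96 s allowed. The clips, the purple jar and the other look-alikes were not moved.

- **Final pictures:** the top and scene views show one jar per pocket, upright and on the floor. The black rack is empty with its clips in place, and the gripper is open and about 25 cm clear.
- **Positions:** the network's estimates put the jars within about 4 mm of the pocket centres. The exception is one reading of blue, about 8 mm off and still inside the pocket; the top view put it about 4 mm off.
- **Forces:** every wrist force reading was under 3 N.
- **Checks that disagreed or failed:**
  - The gripped width read 46.5 mm on a 45 mm body, so the pads may have touched the lids. Nothing slipped.
  - The network missed the white jar in the last top view, but it found it in the scene view, and I could see it in both.

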